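# Test the crate-stop plunger and hold its switch-box cover for screwing

### The job

The crate-stop unit on the food-bank sorting bench has just been serviced: push its red sprung plunger fully down and let it come all the way back up, to show that it moves freely. Then pick up the loose aluminium cover plate by its black handle and hold it still and level about 15 mm above the open blue switch box, not touching it, with the plate's four holes lined up over the four threaded holes in the box corners (either way round), so that a colleague can start the screws. The job ends while you are holding the plate there, so do not put it down or let go; leave the two tins, the screw tray and the screwdriver where they are.

Things in the scene. Friction and masses are not known exactly. Their poses are not given: they have to be found in the camera images.
- plunger_top (a point): centre of the top of the round red plunger cap (34 mm diameter, 8 mm thick), which stands on a grey 60 x 60 mm housing (top of the housing 53 mm above the bench). At rest this point is 77 mm above the bench; it is pushed straight down and moves with the cap.
- plunger (a joint): stroke of the plunger in m: 0 = up (at rest), 0.014 = fully down. The spring needs about 3 N to start and 9 N at the bottom, where there is a hard stop; it springs back up by itself when released.
- box_top (a point): Centre of the open mouth of the fixed blue switch box, at its rim, 63 mm above the bench. Box 130 (its x) x 90 (y) x 55 mm tall, on the same dark steel base (160 x 250 x 8 mm) as the plunger, whose axis is 122 mm away along -y. Four threaded holes (brass rings, dark 6 mm centres) in the corners of the rim at x = +-53, y = +-33 mm. z up.
- thread_a (a point): the threaded hole at x = +53 mm, y = +33 mm from box_top, at the rim.
- thread_b (a point): the threaded hole diagonally opposite, at x = -53 mm, y = -33 mm from box_top, at the rim.
- cover_handle (a point): Centre of the black handle bar on the loose aluminium cover plate. Bar 70 mm long (plate's x), 18 thick (y, the way to pinch), 18 tall; its centre is 37 mm above the plate's underside, 22 mm of free gap under it, a post below each end. Plate 130 x 90 x 6 mm (x, y, z), about 0.25 kg, flat on the bench, four 10 mm holes at x = +-53, y = +-33 mm. z up.
- hole_a (a point): the plate's hole at x = +53 mm, y = +33 mm from the handle, at the underside.
- hole_b (a point): the plate's diagonally opposite hole at x = -53 mm, y = -33 mm from the handle, at the underside.
- flat_tin_mid (a point): centre of a closed flat food tin with a white band, 84 mm diameter, 38 mm tall; a bystander.
- tall_tin_mid (a point): centre of a closed food tin with a yellow band, 74 mm diameter, 80 mm tall; a bystander.
- tray_mid (a point): centre of a small open yellow tray of screws, 60 x 80 mm, 25 mm tall; a bystander.
- driver: screwdriver with an orange handle lying on the bench, 0.2 m long along its x axis, 26 mm thick, origin at mid-length on its underside, handle to -x; a bystander.

How it is judged:
On the way, in this order (a step that is already met when the one before it is completed fails the run):
1. the plunger is pushed fully down (value of joint plunger above 0.012 m), for 0.1 s.
2. the plunger is let all the way back up (value of joint plunger below 0.002 m), for 0.1 s.
3. the cover plate is lifted off the bench (height (world z) of each of hole_a, hole_b above 0.03 m), for 0.1 s.
At the end, for the whole second after the job is handed in: Fingers hold the plate still, level within 0.1 rad, not touching the unit; diagonal holes each within 5 mm horizontally of a threaded hole (either way round) and 5 to 30 mm above the rim; plunger back up within 2 mm; bystanders within 30 mm of their start (((horizontal distance between hole_a and thread_a below 0.005 m and horizontal distance between hole_b and thread_b below 0.005 m) or (horizontal distance between hole_a and thread_b below 0.005 m and horizontal distance between hole_b and thread_a below 0.005 m)) and z of hole_a in the frame of box_top between 0.005 and 0.03 m and z of hole_b in the frame of box_top between 0.005 and 0.03 m and angle between cover_handle's own z axis and vertical below 0.1 rad and contact force between the fingers and cover above 1 N and contact force between cover and unit below 0.1 N and linear speed of cover below 0.02 m/s and value of joint plunger below 0.002 m and distance of each of flat_tin_mid, tall_tin_mid, tray_mid, driver from where it was at the start of the episode below 0.03 m); the arm keeps its last pose, push and grip.
It fails at once if the flat tin is moved by more than 30 mm (distance of flat_tin_mid from where it was at the start of the episode above 0.03 m).
It fails at once if the tall tin is moved by more than 30 mm (distance of tall_tin_mid from where it was at the start of the episode above 0.03 m).
It fails at once if the screw tray is moved by more than 30 mm (distance of tray_mid from where it was at the start of the episode above 0.03 m).
It fails at once if the screwdriver is moved by more than 30 mm (distance of driver from where it was at the start of the episode above 0.03 m).
It also fails if it takes over 48 s, if anything falls off the work surface, if the arm or the gripper's body presses on something with over 40 N, if the wrist force passes 120 N, or if a joint passes its speed limit or range.

### The arm

A 7-joint arm with a two-finger parallel gripper is mounted at the origin on the work surface. World frame = base frame: x ahead of the robot, y to its left, z up, the work surface at z = 0. Lengths are in m, angles in rad, forces in N, time in s.
With the tool pointing down it reaches from about 0.425 to 0.825 m from the base axis. Payload 3.6 kg.
Tool frame: the origin (TCP) lies on the centre line of the jaws, within the pads' length; the fingertips stand 25 mm ahead of it and the grasp point (between the pads) lies 6 mm ahead of it (r.nose_length is the distance from the TCP to the fingertips, in m); z points along the fingers, x is the direction in which the jaws open and shut, and the axes are right-handed (so a half turn about z gives the same grasp; the last joint's range is limited). The gripper opens to 85 mm and grips with 20 to 120 N. Pads are 22 mm wide; open, the fingers measure 114 mm over their backs; the gripper's body (76 mm by 85 mm) begins 54 mm behind the grasp point. The pads swing forward as they close: fully open they stand 13 mm farther back than shut.
Start: joints at [-0.026, 0.615, -0.013, 1.423, 0.008, 1.103, -0.04], TCP at [0.65, 0, 0.256] pointing down, gripper open.
Joint ranges: [-3.12, 3.12], [-0.3, 2.06], [-1.34, 1.32], [0.26, 2.42], [-1.36, 4.5], [0.01, 1.98], [-2.84, 2.84]. Speed limits (rad/s): [2.79, 2.79, 3.14, 3.14, 3.14, 3.14, 3.14].

### API

Orientations are given as [roll, pitch, yaw] about the fixed x, y, z axes, in that order (R = Rz(yaw) Ry(pitch) Rx(roll)).
In Python, from cell import r, viewer gives the robot as it stands. Calls block until the motion is done:
- r.move_ptp(position, orientation): joint-space move of the TCP to a pose.
- r.move_straight(position, speed=0.15, attitude=None, contact_N=None): straight line of the TCP; attitude=None keeps the orientation; speed is the mean speed in m/s. With contact_N (N) it stops when the force on the tool has changed by that much, and returns True; else False.
- r.set_joints(angles): joint-space move.
- r.move_gripper(opening): finger opening in m; the grip force is fixed at half the most; returns when the fingers have stopped.
- r.sleep(seconds).
- r.solve_ik(position, orientation): joint angles nearest the present ones, or None.
- viewer.camera(name): name is "scene" or "side" or "wrist"; returns (picture, depth): 384x512x3 uint8, red, green, blue; 384x512 float32, m along the optical axis (not along the pixel's ray), 0 where there is no reading.
- viewer.camera_info(name): a dict with "mtx" (3x3 intrinsics, pixels), "cam_to_world" (4x4, takes a point from camera to world coordinates). Camera axes: x right, y up, looking along -z (the intrinsics and any distortion apply to the point x, -y, -z); pixel columns grow to the right and rows downward; lengths in m; the calibration is good to about 2 mm. A picture is of the moment at which its call begins: read the wrist's pose just before it. camera_info takes no time and is no camera call; for the wrist camera it gives the pose at the moment of the call.
A pose or a line that the arm cannot do raises r.Unreachable and nothing moves.
- r.finish_job(): hands the job in, once; it reports no verdict.
Readings, each from a call of its own:
- r.read_time(): time.
- r.read_joint_positions(): joint angles.
- r.read_dq(): joint speeds.
- r.read_tau(): joint torques, N m.
- r.read_position(): TCP position.
- r.read_tcp_rot(): TCP orientation.
- r.read_contact_force(): force on the tool from outside, world axes, zero at the start.
- r.read_ft_torque(): the same for the moment, N m.
- r.read_gripper_width(): finger opening in m.
Only numpy, scipy, OpenCV 4.12 (cv2) and the standard library are available. Lean on these libraries where they do the work, as an engineer would, in place of code of your own. Each camera call takes 0.05 s, during which the arm holds its last target.

## Working session

There is one attempt and no reset: what is moved stays moved. The work goes in short steps, each a Python script; the robot and the scene stay as the last script left them, time stands still between calls to the robot, and variables do not carry over. Pictures are saved under pics/ and viewed, and the job is handed in when it is done.

```bash
mkdir -p pics; ls
cat > h.py <<'E'
import numpy as np, cv2
from cell import r, viewer
def snap(name,fn):
    info=viewer.camera_info(name)
    img,d=viewer.camera(name)
    np.savez(f'pics/{fn}.npz',img=img,d=d,K=info['mtx'],T=info['cam_to_world'])
    cv2.imwrite(f'pics/{fn}.png',img[:,:,::-1])
def load(fn): return np.load(f'pics/{fn}.npz')
def ray(z,u,v):
    K=z['K'];T=z['T']
    x=(u-K[0,2])/K[0,0];y=(v-K[1,2])/K[1,1]
    return T[:3,3],T[:3,:3]@np.array([x,-y,-1])
def at_z(z,u,v,h):
    o,d=ray(z,u,v);return o+d*(h-o[2])/d[2]
def at_d(z,u,v):
    o,d=ray(z,u,v);return o+d*z['d'][int(round(v)),int(round(u))]
def crop(fn,u0,v0,u1,v1,s):
    im=cv2.imread(f'pics/{fn}.png')[v0:v1,u0:u1]
    cv2.imwrite(f'pics/{fn}_c{u0}_{v0}.png',cv2.resize(im,None,fx=s,fy=s,interpolation=cv2.INTER_CUBIC))
E
python3 - <<'E'
from h import *
for n in ['scene','side','wrist']:
    snap(n,n+'0'); i=viewer.camera_info(n); print(n,{k:np.round(v,3).tolist() if not isinstance(v,str) else v for k,v in i.items()})
print(r.read_time(),r.read_position(),r.read_tcp_rot())
E
```

```text
pics
scene {'mtx': [[433.44, 0.0, 254.89], [0.0, 433.44, 190.137], [0.0, 0.0, 1.0]], 'cam_to_world': [[-0.117, -0.564, 0.817, 1.365], [0.993, -0.071, 0.093, 0.051], [0.006, 0.823, 0.568, 0.635], [0.0, 0.0, 0.0, 1.0]]}
side {'mtx': [[452.489, 0.0, 257.387], [0.0, 452.489, 186.855], [0.0, 0.0, 1.0]], 'cam_to_world': [[-0.694, 0.375, -0.615, 0.054], [-0.72, -0.353, 0.597, 0.512], [0.007, 0.857, 0.515, 0.514], [0.0, 0.0, 0.0, 1.0]]}
wrist {'mtx': [[332.733, 0.0, 257.444], [0.0, 332.733, 192.358], [0.0, 0.0, 1.0]], 'cam_to_world': [[1.0, -0.001, 0.003, 0.65], [0.0, 0.952, 0.307, 0.079], [-0.003, -0.307, 0.952, 0.372], [0.0, 0.0, 0.0, 1.0]]}
0.15 [6.49441781e-01 4.27461199e-05 2.55396287e-01] [-3.14155885e+00  2.03748613e-03  6.58504467e-05]
```

View pics/scene0.png

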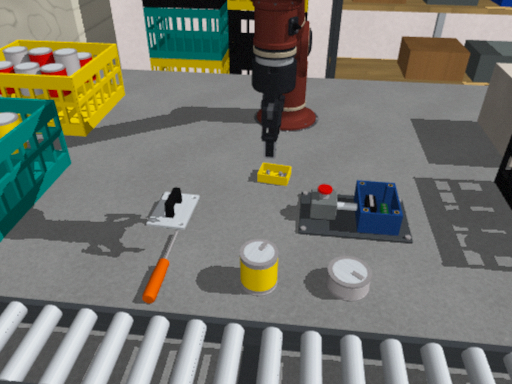

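View pics/side0.png

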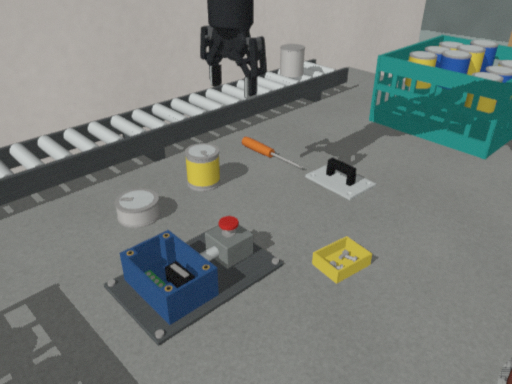

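View pics/wrist0.png

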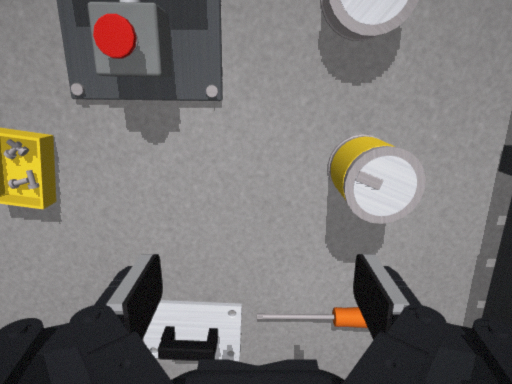

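The wrist view shows the plunger cap at (115,36), the plate handle at (190,345) and the yellow tin at (380,180). The side view shows the box's four brass rings and the plate. Next I'll enlarge these areas.

Run:
```python
from h import *
crop('side0',100,200,300,350,4)
crop('side0',290,140,390,210,8)
crop('scene0',290,170,420,245,6)
```

```text
(no output)
```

View pics/side0_c100_200.png

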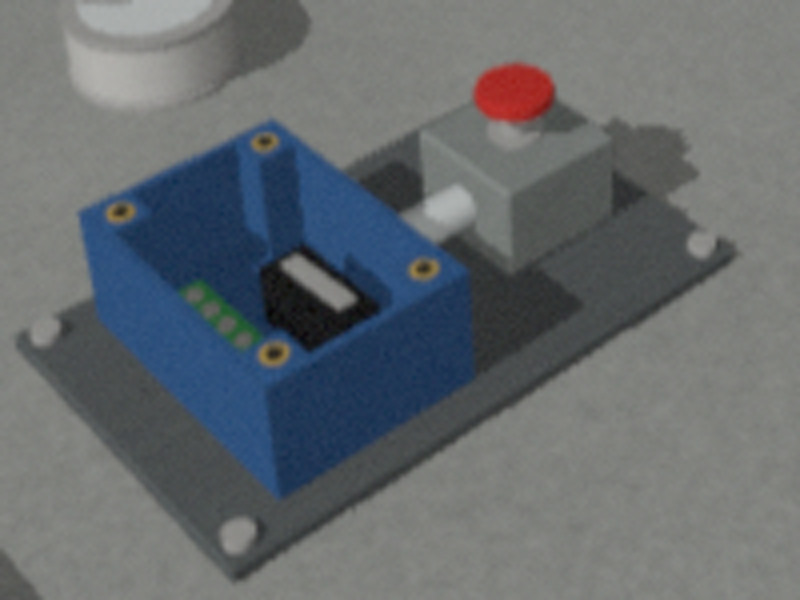

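View pics/side0_c290_140.png

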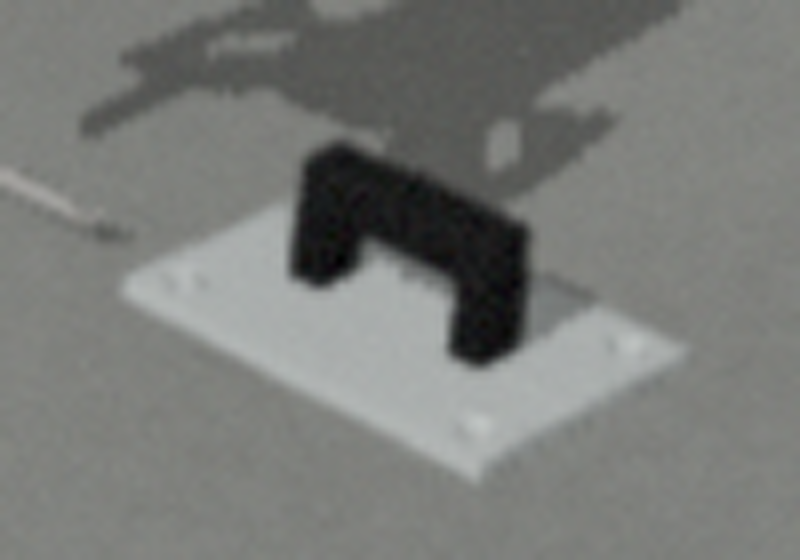

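View pics/scene0_c290_170.png

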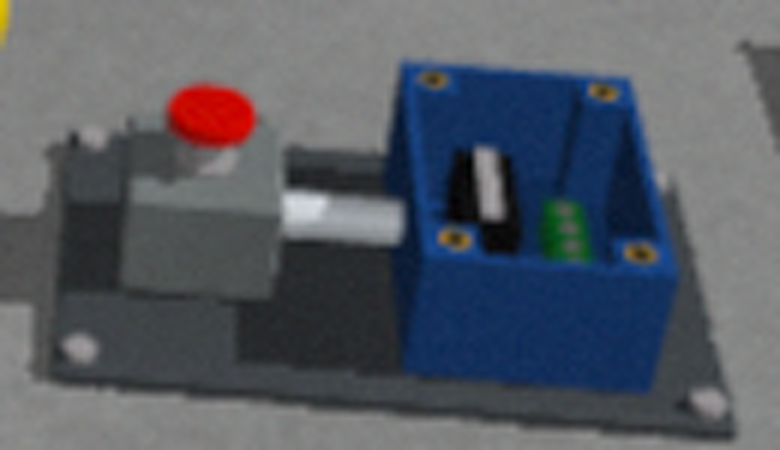

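The side crop shows the rings at about (120,212), (264,142), (424,268) and (274,353), with the cap centre at (514,92). The scene crop shows rings at (433,80), (602,92), (455,239) and (640,253), with the cap at (211,114).

```bash
cat > loc.py <<'E'
from h import *
S=load('side0');C=load('scene0');W=load('wrist0')
def f(p,u0,v0,s): return ((p[0]+.5)/s-.5+u0,(p[1]+.5)/s-.5+v0)
# order: A(side) .. world
sr=[f(p,100,200,4) for p in [(120,212),(264,142),(424,268),(274,353)]]
cr=[f(p,290,170,6) for p in [(640,253),(455,239),(433,80),(602,92)]]
def fit(P):
    P=np.array(P)[:,:2]; print(np.round(P,4).tolist(),'c',P.mean(0).round(4))
    print(' sides',[round(np.linalg.norm(P[i]-P[(i+1)%4]),4) for i in range(4)])
    e=P[0]-P[1]+P[3]-P[2]; print(' yaw-ish of 0-1 edge',np.arctan2(e[1],e[0]))
fit([at_z(S,*p,.063) for p in sr]); fit([at_z(C,*p,.063) for p in cr])
print('cap side',at_z(S,*f((514,90),100,200,4),.077),'scene',at_z(C,*f((211,114),290,170,6),.077),'wrist',at_z(W,115,36,.077))
ps=[f(p,290,140,8) for p in [(180,282),(630,342),(475,425)]]
for p in ps: print('plate hole',at_z(S,*p,.006))
for p in [(232,313)]: print('w plate hole',at_z(W,*p,.006))
for p in [(340,150),(515,225)]: print('handle top side',at_z(S,*f(p,290,140,8),.046))
for p in [(161,350),(218,350)]: print('handle top wrist',at_z(W,*p,.046))
print('tall tin',at_z(W,383,184,.08),'flat',at_z(W,372,-5,.038),'driver tip',at_z(W,258,317,.01),'tray',at_z(W,27,168,.025))
E
python3 loc.py
```

```text
[[0.5851, 0.2714], [0.5843, 0.2055], [0.4784, 0.2062], [0.4793, 0.2724]] c [0.5318 0.2389]
 sides [np.float64(0.0659), np.float64(0.106), np.float64(0.0662), np.float64(0.1058)]
 yaw-ish of 0-1 edge 1.5580569811119138
[[0.5858, 0.2721], [0.5856, 0.2062], [0.4802, 0.2071], [0.4805, 0.2728]] c [0.533  0.2396]
 sides [np.float64(0.0659), np.float64(0.1054), np.float64(0.0657), np.float64(0.1053)]
 yaw-ish of 0-1 edge 1.5669291081805419
cap side [0.52666052 0.11981284 0.077     ] scene [0.53616565 0.11736569 0.077     ] wrist [0.53329519 0.11637338 0.077     ]
plate hole [ 0.6125662  -0.20418562  0.006     ]
plate hole [ 0.50489164 -0.26938336  0.006     ]
plate hole [ 0.50818081 -0.20205877  0.006     ]
w plate hole [ 0.61528348 -0.20551209  0.006     ]
handle top side [ 0.58659306 -0.23843949  0.046     ]
handle top side [ 0.52673204 -0.23800967  0.046     ]
handle top wrist [ 0.53138065 -0.22829084  0.046     ]
handle top wrist [ 0.60077374 -0.22805452  0.046     ]
tall tin [ 0.76347855 -0.00739518  0.08      ] flat [0.74988908 0.1544593  0.038     ] driver tip [ 0.64933992 -0.20850019  0.01      ] tray [ 0.4012842  -0.00622496  0.025     ]
```

Both cameras put the box centre near (0.532, 0.239) with a yaw of about -0.01. The plunger is then at about (0.532, 0.117) and the plate at about (0.56, -0.235). I'll press the plunger first.

Run:
```python
from h import *
print(r.nose_length)
r.move_gripper(0.0)
x,y=0.532,0.117
r.move_ptp([x,y,.135],[np.pi,0,0])
f0=r.read_contact_force()
print('hit',r.move_straight([x,y,.083],speed=.03,contact_N=16))
print(r.read_position(),r.read_contact_force()-f0,r.read_time())
r.sleep(.3)
print(r.read_position(),r.read_contact_force()-f0)
snap('side','side1')
```

```text
0.025
hit True
[0.53197982 0.11701465 0.08842771] [-1.43851183 -0.66252139  8.85277294] 3.1917
[0.53196669 0.11701583 0.08855038] [-1.82969851 -0.20661261  8.15041347]
```

```bash
python3 -c "
from h import *
crop('side1',100,200,300,350,4)"
```

```text
(no output)
```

View pics/side1_c100_200.png

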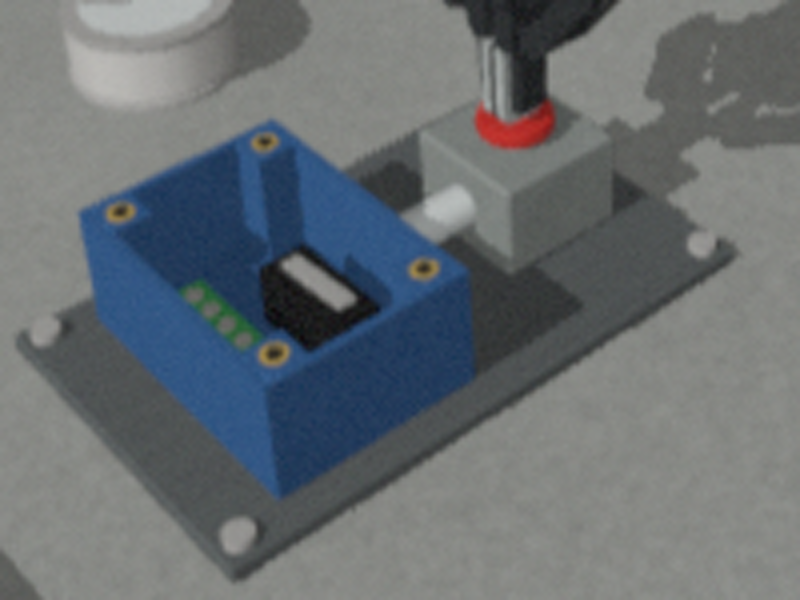

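The cap has moved down and sits near the housing top, with its centre at about (514,125) in the crop. The force of about 8 N suggests it is close to the limit but not clearly on the stop, so I'll push a little further.

Run:
```python
from h import *
x,y=0.532,0.117
for z in (.0870,.0855,.0845):
    h=r.move_straight([x,y,z],speed=.02,contact_N=12); r.sleep(.15)
    f=r.read_contact_force(); print(h,r.read_position(),f)
    if f[2]>14: break
r.sleep(.3)
r.move_straight([x,y,.15],speed=.06); r.sleep(.3)
snap('side','side2'); print(r.read_contact_force(),r.read_time())
r.move_ptp([.56,-.15,.27],[np.pi,0,0]); r.move_gripper(.085)
snap('wrist','wrist2'); print(r.read_time())
crop('side2',100,200,300,350,4)
```

```text
False [0.53200899 0.11704824 0.08810367] [-2.54100705 -0.94601268  8.85326623]
False [0.53206299 0.1170377  0.08796392] [-4.06731496 -0.63767146 18.42532573]
[-0.18697188  0.39584832 -0.4092267 ] 6.2167
8.1833
```

View pics/side2_c100_200.png

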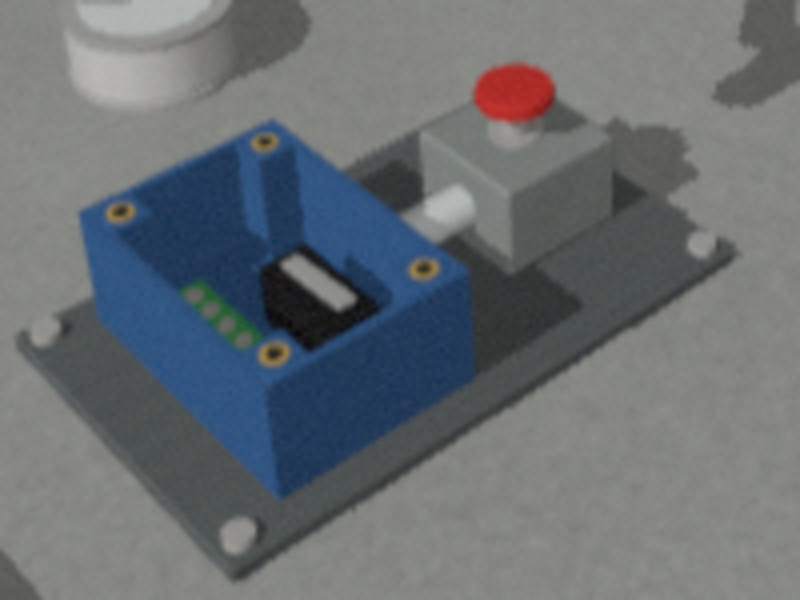

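View pics/wrist2.png

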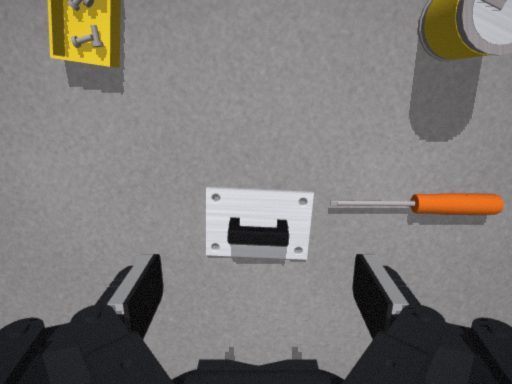

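The plunger hit its hard stop: the force rose to 18 N with no further travel. It is now back up, with the cap at (514,92) as before. The plate is fully visible in the wrist view, so I'll enlarge it.

```bash
python3 -c "
from h import *
crop('wrist2',195,175,325,270,6)"
```

```text
(no output)
```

View pics/wrist2_c195_175.png

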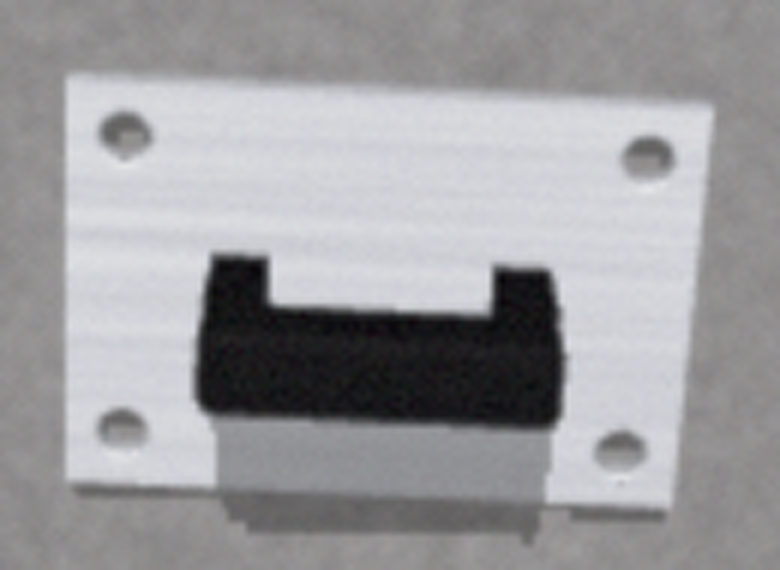

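The crop shows the holes at about (125,133), (649,158), (621,451) and (123,429).

Run:
```python
from h import *
W=load('wrist2')
P=[]
for p in [(125,133),(649,158),(621,451),(123,429)]:
    P.append(at_z(W,(p[0]+.5)/6-.5+195,(p[1]+.5)/6-.5+175,.006)[:2])
P=np.array(P);print(P.round(4).tolist(),P.mean(0))
print([np.linalg.norm(P[i]-P[(i+1)%4]).round(4) for i in range(4)])
e=P[1]-P[0]+P[2]-P[3];print('yaw',np.arctan2(e[1],e[0]))
for s in (1,-1):
  for p,yw in (([.56,-.236],s*np.pi/2-.04),([.532,.239],s*np.pi/2)):
    for z in (.03,.12,.25):
      q=r.solve_ik([*p,z],[np.pi,0,yw]); print(s,p,z,None if q is None else np.round(q,2))
```

```text
[[0.509, -0.1999], [0.6147, -0.2052], [0.6115, -0.2711], [0.506, -0.266]] [ 0.56028751 -0.23553595]
[np.float64(0.1058), np.float64(0.066), np.float64(0.1056), np.float64(0.0661)]
yaw -0.04915343605107052
1 [0.56, -0.236] 0.03 [ 0.56  0.86 -0.34  1.73  0.44  0.62  1.5 ]
1 [0.56, -0.236] 0.12 [ 0.6   0.73 -0.39  1.69  0.37  0.79  1.57]
1 [0.56, -0.236] 0.25 [ 0.62  0.59 -0.43  1.55  0.27  1.06  1.65]
1 [0.532, 0.239] 0.03 [-0.3   0.82 -0.25  1.81  0.36  0.55  0.79]
1 [0.532, 0.239] 0.12 [-0.23  0.7  -0.38  1.76  0.36  0.75  0.78]
1 [0.532, 0.239] 0.25 [-0.16  0.55 -0.48  1.62  0.29  1.03  0.84]
-1 [0.56, -0.236] 0.03 [ 0.2   0.85  0.27  1.75 -0.36  0.59 -0.92]
-1 [0.56, -0.236] 0.12 [ 0.17  0.72  0.33  1.7  -0.31  0.76 -0.97]
-1 [0.56, -0.236] 0.25 [ 0.14  0.58  0.38  1.57 -0.23  1.04 -1.04]
-1 [0.532, 0.239] 0.03 [-0.62  0.83  0.27  1.82 -0.39  0.55 -1.68]
-1 [0.532, 0.239] 0.12 [-0.65  0.69  0.3   1.77 -0.3   0.72 -1.76]
-1 [0.532, 0.239] 0.25 [-0.65  0.53  0.3   1.64 -0.18  1.   -1.86]
```

Plate centre is (0.5603, -0.2355) with yaw -0.049, and the hole spacing checks out at 106 x 66 mm. Next I'll grasp and lift.

Run:
```python
from h import *
x,y=.5603,-.2355; o=[np.pi,0,np.pi/2-.049]
r.move_ptp([x,y,.13],o)
print(r.move_straight([x,y,.042],speed=.06,contact_N=8),r.read_position(),r.read_tcp_rot())
r.move_gripper(0.0); print(r.read_gripper_width())
f=r.read_contact_force()
r.move_straight([x,y,.16],speed=.06); r.sleep(.3)
print(r.read_gripper_width(),r.read_contact_force()-f,r.read_position(),r.read_time())
snap('wrist','wrist3');snap('side','side3');snap('scene','scene3')
```

```text
False [ 0.56059366 -0.23562624  0.04243209] [3.14071297e+00 2.67364622e-04 1.52168682e+00]
0.016745651811814706
0.01752689322304137 [-0.90116101 -0.14910568 -4.26728867] [ 0.56027068 -0.23549652  0.1599198 ] 14.075
```

View pics/wrist3.png

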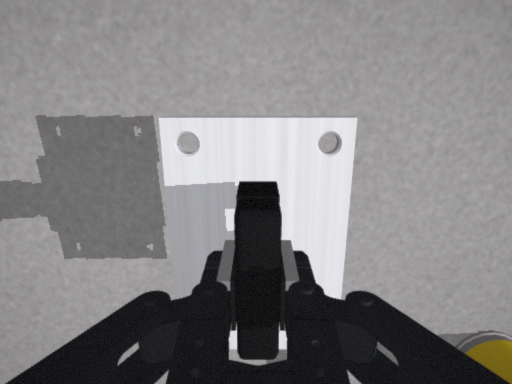

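View pics/side3.png

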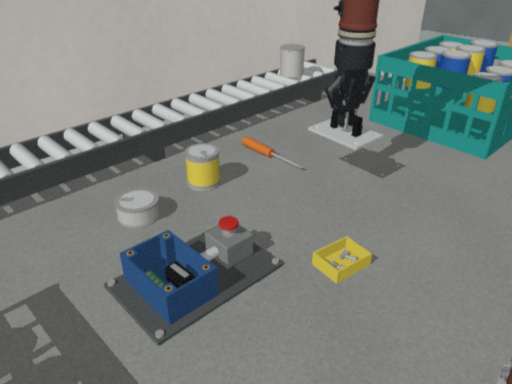

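The plate is held, and its two near holes are at about (188,142) and (330,142) in the wrist view. I'll check for tilt and offset in the grip, using depth.

Run:
```python
from h import *
W=load('wrist3'); c=np.array([.56027,-.2355]); zt=.15992-.04243+.006
yaw=-.049;R=np.array([[np.cos(yaw),-np.sin(yaw)],[np.sin(yaw),np.cos(yaw)]])
for p in [(188,142),(330,142)]:
    print('hole in plate axes',R.T@(at_z(W,*p,zt)[:2]-c))
pts=np.array([at_d(W,u,v) for u in range(170,345,5) for v in range(122,300,5) if (W['img'][v,u].min()>140 and W['d'][v,u]>0)])
pts=pts[abs(pts[:,2]-np.median(pts[:,2]))<.006]
A=np.c_[pts[:,:2]-c,np.ones(len(pts))];s=np.linalg.lstsq(A,pts[:,2],rcond=None)[0]
print(len(pts),'slope x,y,z0',s,'expected top',zt)
crop('wrist3',150,110,365,170,3)
```

```text
hole in plate axes [-0.0537592 -0.0320672]
hole in plate axes [-0.05378487  0.03344532]
855 slope x,y,z0 [4.12873276e-04 8.65624057e-05 1.22876958e-01] expected top 0.12349000000000002
```

View pics/wrist3_c150_110.png

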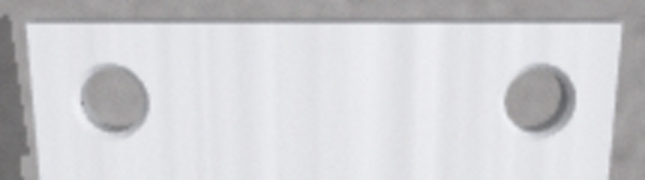

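The plate is level and its offset in the grip is under 1 mm. I'll carry it over the box.

Run:
```python
from h import *
x,y=.5325,.2390; o=[np.pi,0,np.pi/2-.009]
r.move_straight([.5603,-.2355,.22],speed=.1)
r.move_ptp([x,y,.22],o)
r.move_straight([x,y,.1205],speed=.04); r.sleep(.4)
print(r.read_position(),r.read_tcp_rot(),r.read_gripper_width(),r.read_contact_force(),r.read_time())
for n in('wrist','side','scene'): snap(n,n+'4')
crop('wrist4',150,100,365,180,3);crop('side4',100,200,300,350,4);crop('scene4',290,130,420,245,6)
```

```text
[0.53252764 0.23900934 0.1205217 ] [ 3.14152756e+00 -6.62272291e-05  1.56176249e+00] 0.017029608689085235 [-0.49311314  0.68241995 -1.19990097] 19.75
```

View pics/wrist4_c150_100.png

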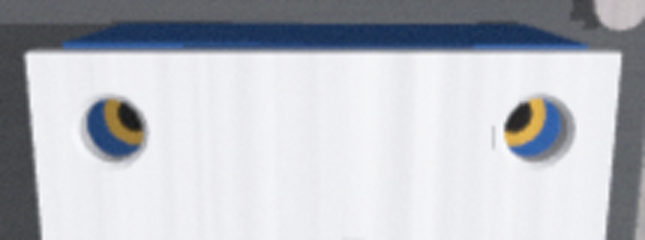

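View pics/side4_c100_200.png

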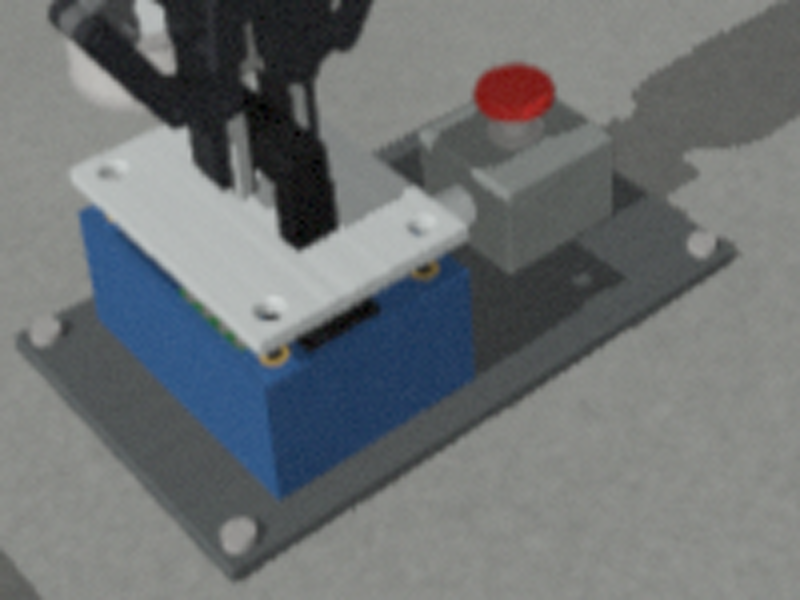

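View pics/scene4_c290_130.png

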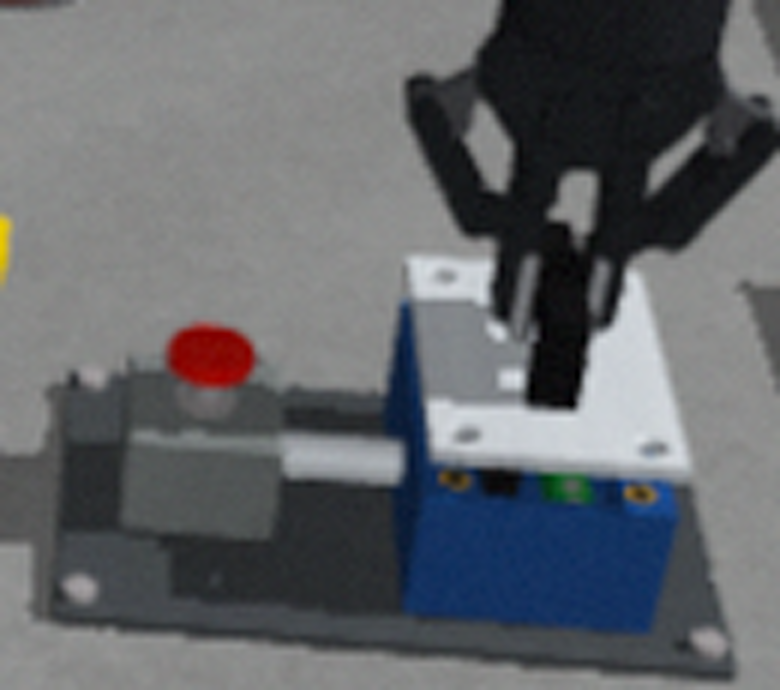

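The near rings show through the plate's holes, with thread centres at about (126,112) and (522,114) in the crop and hole centres at (114,128) and (539,130). I'll compute the offset from these and from the other cameras.

Run:
```python
from h import *
W=load('wrist4');S=load('side4');C=load('scene4')
f=lambda p,u0,v0,s:((p[0]+.5)/s-.5+u0,(p[1]+.5)/s-.5+v0)
zt=.1205-.0424+.006
for h,t in (((114,128),(126,112)),((539,130),(522,114))):
    a=at_z(W,*f(h,150,100,3),zt);b=at_z(W,*f(t,150,100,3),.063);print('wrist hole',a[:2],'thread',b[:2],'d',(a-b)[:2])
for h,t in (((112,170),(120,212)),((422,224),(424,268)),((270,308),(274,353))):
    a=at_z(S,*f(h,100,200,4),zt);b=at_z(S,*f(t,100,200,4),.063);print('side',a[:2],b[:2],'d',(a-b)[:2])
for h,t in (((467,434),(455,479)),((654,448),(640,493)),((446,276),(433,320))):
    a=at_z(C,*f(h,290,130,6),zt);b=at_z(C,*f(t,290,130,6),.063);print('scene',a[:2],b[:2],'d',(a-b)[:2])
crop('wrist4',165,120,210,160,16);crop('wrist4',305,120,350,160,16)
im=np.hstack([cv2.imread('pics/wrist4_c165_120.png')[::1],cv2.imread('pics/wrist4_c305_120.png')])
cv2.imwrite('pics/w4.png',cv2.resize(im,None,fx=.5,fy=.5))
```

```text
wrist hole [0.47860703 0.20724654] thread [0.47924392 0.2050739 ] d [-0.00063689  0.00217265]
wrist hole [0.47947951 0.27262934] thread [0.48018651 0.27404496] d [-0.000707   -0.00141562]
side [0.58449367 0.27186197] [0.58506148 0.27138382] d [-0.00056781  0.00047816]
side [0.4781047  0.20594668] [0.47836177 0.20620199] d [-0.00025707 -0.00025531]
side [0.47875715 0.27200253] [0.47929814 0.27236678] d [-0.00054099 -0.00036425]
scene [0.58654875 0.20725593] [0.58560679 0.20622342] d [0.00094196 0.00103252]
scene [0.58683858 0.27289077] [0.58580006 0.27209672] d [0.00103852 0.00079405]
scene [0.480408   0.20910212] [0.48016573 0.20712417] d [0.00024227 0.00197795]
```

View pics/w4.png

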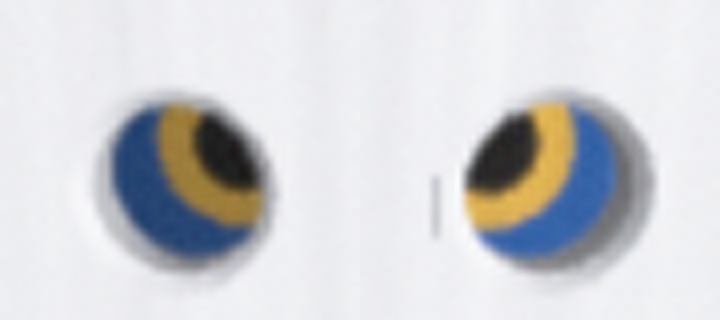

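All three cameras agree that the holes are within about 1 mm of the threads (single readings go up to 2 mm). The plate is level, about 15 mm above the rim and clear of the box. I'll hand in.

Run:
```python
from h import *
print(np.abs(load('side4')['img'].astype(int)-load('side0')['img'])[130:280,100:240].mean(), r.read_gripper_width(),np.abs(r.read_dq()).max(),r.read_time())
r.finish_job()
```

```text
40.02731746031746 0.016868484894214195 0.0013299410333510813 19.9
the job is handed in; nothing more can be done
```

View pics/side4.png

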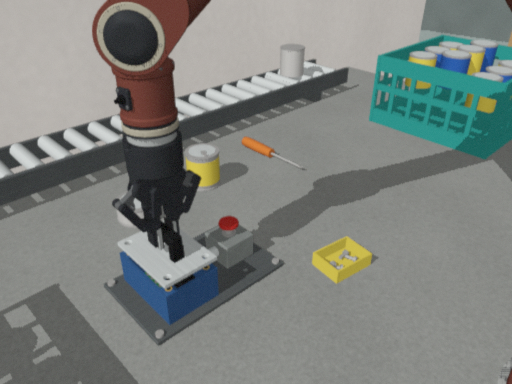

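I handed the job in at 19.9 s, with the arm still holding the cover plate over the switch box; no verdict is reported.

- **Plunger:** I pushed it down until it hit the hard stop, where the force rose to 18 N with no further travel. It came back up by itself, and the cap was at its original height in the side picture. The first push stopped short at about 8 N, so I pressed further before releasing.
- **Plate grip:** I picked the plate up by its handle. Depth readings after the lift showed it level to under 0.001 rad, and it had shifted less than 1 mm in the grip.
- **Hover:** The underside is about 15 mm above the rim. Averaged per camera, the holes are about 1 mm from the threads. Single readings went up to about 2 mm in y, and the cameras disagreed on its sign; the limit is 5 mm.
- **Stillness:** At hand-in the arm was still (joint speeds about 0.001 rad/s) and the grip was steady at 17 mm.
- **Bystanders:** In the last side picture the tall tin, tray and screwdriver were where they started. The flat tin was mostly hidden behind the gripper. It was last seen clearly in its starting place just after the lift, and the arm passed nowhere near it. I also tried a picture-difference check, but the arm was in the compared area, so it told me nothing.

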